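# Tidy the finishing bench

## Task

Put away what was left out on the finishing bench: stand the two spray cans in the plywood caddy, one in each bay, stand the two sample tins side by side in the shallow steel tray, and lay the brush flat in the long grey tray. Set each one down gently rather than dropping it, keep the cans and tins upright all the time, and leave the tape roll and the white bottle where they are.

Things in the scene. Friction and masses are not known exactly. Their poses are not given: they have to be found in the camera images.
- tall_spray: The taller of two upright spray cans: bare aluminium cylinder 52 mm in diameter with a paper band, topped by a straight white plastic cap 49 mm in diameter and 45 mm high; 165 mm high overall, about 0.2 kg. Origin: centre of its underside; z up. The cap is fixed firmly and is a good place to grip.
- short_spray: The shorter spray can, same build as the taller one (52 mm diameter, cap 49 mm in diameter and 45 mm high) but 140 mm high overall, about 0.2 kg. Origin: centre of its underside; z up.
- tall_tin: The taller and slimmer of two closed cylindrical sample tins: steel with a paper band and a brass-coloured lid, 54 mm in diameter, 78 mm high, about 0.2 kg. Origin: centre of its underside; z up.
- squat_tin: The lower and wider sample tin, same look: 60 mm in diameter, 58 mm high, about 0.2 kg. Origin: centre of its underside; z up.
- brush: Flat paint brush lying on the bench, 170 mm long, 60 g: pale wooden handle 22 mm wide (17 near its end), top 13 mm above the bench; steel ferrule 38 mm wide, 15 mm thick; stiff black bristles. x along it towards the bristles, z up. Origin: on the underside of the 22 mm wide part, near the centre of mass: grip here, closing along y. Handle end x = -85 mm, ferrule +18 to +48, bristle tips +85.
- can_caddy: Where spray cans belong: open plywood box fixed to the bench, 86 mm (x) by 167 mm (y) outside, 45 mm high, walls and floor 5 mm thick; a divider across the middle makes two equal bays, each 76 by 76 mm inside, for one can each, centred at y = +40.5 and -40.5 mm. Origin: centre of its underside; x along its short side, y along its long side, z up.
- tin_tray: Where sample tins belong: shallow open steel tray without divider, fixed to the bench, 92 mm (x) by 156 mm (y) outside, 12 mm high, walls and floor 3 mm thick; holds the two tins side by side along y, e.g. at y = +37 and -37 mm. Origin: centre of its underside; x along its short side, y along its long side, z up.
- brush_tray: Where the brush belongs: the longest tray, shallow, open, grey plastic, fixed to the bench, 102 mm (x) by 222 mm (y) outside, 12 mm high, walls and floor 3 mm thick; the brush lies along y in its middle, either way round. Origin: centre of its underside; x along its short side, y along its long side, z up.
- tape_roll: Bystander: roll of masking tape lying flat, brown ring 76 mm outside and 56 mm inside diameter, 24 mm high. Origin: centre of its underside.
- glue_bottle: Bystander: white round bottle with a black cap standing upright, 44 mm diameter, 70 mm high. Origin: centre of its underside.

How it is judged:
At the end, for the whole second after the job is handed in: Both cans upright (0.1 rad) on the caddy floor, both tins upright on the steel tray floor (0.1 rad), the brush flat (0.08 rad) on the grey tray floor; undersides within 7 mm of the floor, origins within 30 x 70, 30 x 60, 50 x 60 mm (x, y) of the tray middle; all below 0.02 m/s (x of tall_spray in the frame of can_caddy between -0.03 and 0.03 m and y of tall_spray in the frame of can_caddy between -0.07 and 0.07 m and z of each of tall_spray, short_spray in the frame of can_caddy below 0.012 m and angle between each of tall_spray, short_spray, tall_tin, squat_tin's own z axis and vertical below 0.1 rad and linear speed of each of tall_spray, short_spray, tall_tin, squat_tin, brush below 0.02 m/s and x of short_spray in the frame of can_caddy between -0.03 and 0.03 m and y of short_spray in the frame of can_caddy between -0.07 and 0.07 m and x of tall_tin in the frame of tin_tray between -0.03 and 0.03 m and y of tall_tin in the frame of tin_tray between -0.06 and 0.06 m and z of each of tall_tin, squat_tin in the frame of tin_tray below 0.01 m and x of squat_tin in the frame of tin_tray between -0.03 and 0.03 m and y of squat_tin in the frame of tin_tray between -0.06 and 0.06 m and x of brush in the frame of brush_tray between -0.05 and 0.05 m and y of brush in the frame of brush_tray between -0.06 and 0.06 m and z of brush in the frame of brush_tray below 0.01 m and angle between brush's own z axis and vertical below 0.08 rad); the robot touches nothing.
It fails at once if a can or tin tilted by more than 0.6 rad (angle between any of tall_spray, short_spray, tall_tin, squat_tin's own z axis and vertical above 0.6 rad).
It fails at once if a can or tin dropped or slammed into its place (faster than 0.7 m/s within 80 mm of the middle of its tray and below 50 mm) ((horizontal distance between tall_spray and can_caddy below 0.08 m and height (world z) of tall_spray below 0.05 m and linear speed of tall_spray above 0.7 m/s) or (horizontal distance between short_spray and can_caddy below 0.08 m and height (world z) of short_spray below 0.05 m and linear speed of short_spray above 0.7 m/s) or (horizontal distance between tall_tin and tin_tray below 0.08 m and height (world z) of tall_tin below 0.05 m and linear speed of tall_tin above 0.7 m/s) or (horizontal distance between squat_tin and tin_tray below 0.08 m and height (world z) of squat_tin below 0.05 m and linear speed of squat_tin above 0.7 m/s)).
It fails at once if tape roll or white bottle moved by more than 30 mm (distance of any of tape_roll, glue_bottle from where it was at the start of the episode above 0.03 m).
It also fails if it takes over 128 s, if anything falls off the work surface, if the arm or the gripper's body presses on something with over 40 N, if the wrist force passes 120 N, or if a joint passes its speed limit or range.

## Robot

A 6-joint arm with a two-finger parallel gripper is mounted at the origin on the work surface. World frame = base frame: x ahead of the robot, y to its left, z up, the work surface at z = 0. Lengths are in m, angles in rad, forces in N, time in s.
With the tool pointing down it reaches from about 0.375 to 0.9 m from the base axis. Payload 3.1 kg.
Tool frame: the origin (TCP) lies at the centre of the arm's flange, where the gripper is bolted on; the fingertips stand robot.tip_extent ahead of it and the grasp point (between the pads) lies 164 mm ahead of it (robot.tip_extent is the distance from the TCP to the fingertips, in m); z points along the fingers, y is the line along which they close (so a half turn about z gives the same grasp; the last joint's range is limited). The gripper opens to 87 mm and grips with 3 to 60 N. Pads are 19 mm wide; open, the fingers measure 117 mm over their backs; the gripper's body (75 mm by 190 mm) begins 51 mm behind the grasp point.
Start: joints at [1.145, 0.527, 1.433, -0, 1.181, -0.178], TCP at [0.153, 0.606, 0.405] pointing down, gripper open.
Joint ranges: [-3.08, 3.08], [-0.75, 2.2], [0.22, 2.44], [-1.43, 4.57], [0, 2.65], [-2.85, 2.85]. Speed limits (rad/s): [2.79, 2.79, 3.14, 3.14, 3.14, 3.14].

## Interface

Orientations are given as a unit quaternion [x, y, z, w].
In Python, from rig import get_obs, camera, hand_in, cut_out, robot gives the robot as it stands.
- The arm moves only by the tool step_arm, never from a script. Its argument "rows" is a list of rows, each a list of 6 numbers: the shift along the world's x, y, z in m, then the turn, a rotation vector about the world's x, y, z in degrees. A call has 1 to 12 rows; each row shifts and turns the commanded pose from where the row before left it; what a row does not reach is not made up. A row lasts 1/8 s, in which the tool goes at most 62.5 mm and 10.7 degrees, less where a joint would pass 70% of its speed; a pose out of reach is approached as far as the arm can. A call is refused whole if a number of a shift passes 0.0625 or a number of a turn 10.7, either way. A call with a gripper value outside its range is refused whole. "jaw" is the finger opening in m, from 0 to 0.087, set as the call begins (left out, the last holds). The fingers move at their own pace and stop on an object; "squeeze" is the grip in N (left out, the last holds). Time passes only in rows, so rows that do not move let the fingers close. It gives the time, the measured TCP pose, the force, the opening and the grip force at its end, in the units of the state.
- get_obs(): the state, without advancing time (a new reading comes with each control period).
- camera(name): name is "scene" or "top" or "wrist"; returns a dict with "pixels" (420x560x3 uint8, blue, green, red), "depth" (420x560 float32, m along the optical axis (not along the pixel's ray), 0 where there is no reading), "fov_y" (degrees; the focal length in pixels is half the picture's height over the tangent of half this angle, whatever the lens; pixels are square), "cx", "cy" (the principal point, pixels), "extrinsics" (4x4, takes a point from camera to world coordinates); the wrist camera has in their place "mount" (4x4, takes a point from camera to tool coordinates, whose origin is the TCP and whose axes are the flange's). Camera axes: x right, y up, looking along -z (the intrinsics and any distortion apply to the point x, -y, -z); pixel columns grow to the right and rows downward; lengths in m; the calibration is good to about 2 mm. The wrist camera is an equidistant fisheye: a pixel r from the principal point sees the ray r / f radians off the axis. A picture is of the moment at which its call begins: read the wrist's pose just before it.
- hand_in(): hands the job in; it is judged then, once.
Trained networks look in the newest picture that a camera, given by its name, has taken for a name from the list of things; names that differ only in an ending like _2 or _b are one class to them, and where a whole thing is asked for, a point or a joint stands for the part that bears it (a point fixed in the world has none). Each returns a list of dicts, best first, with "confidence" (0 to 1); they miss things now and then, are a little off and sometimes report something else, mostly with a low value. They report only what shows in the picture. A call takes as long as a camera call.
- cut_out(label, camera): "region" (420x560 bool, what is visible of it) and "extent" ([centre column, centre row, width, height] in pixels, round what is visible of it).
The state is a dict: "time": time; "q": joint angles; "joint_velocities": joint speeds; "joint_torque": joint torques, N m; "position": TCP position; "tool_rot": TCP orientation; "ft_force": force on the tool from outside, world axes, zero at the start; "moment": the same for the moment, N m; "grip_width": finger opening in m; "grip_force": force on a finger pad.
Only numpy, scipy, OpenCV 4.12 (cv2) and the standard library are available. Lean on these libraries where they do the work, as an engineer would, in place of code of your own. Each camera call takes 0.05 s, during which the arm holds its last target. There are 200 camera calls.

## Working session

There is one attempt and no reset: what is moved stays moved. The work goes in short steps, Python scripts to look and compute and a tool call to move; the robot and the scene stay as the last step left them, time stands still between calls to the robot, and variables do not carry over. Pictures are saved under pics/ and viewed, at most 14 in all, crops included, and the job is handed in when it is done.

Besides the shell and the picture viewer there is one more tool, called after "Emit:" in YAML: its name, and indented under it one key for each argument. step_arm: Moves the arm, as the interface text tells. Its arguments: {"type":"object","properties":{"rows":{"type":"array"},"jaw":{"type":"number"},"squeeze":{"type":"number"}},"required":["rows"]}

```bash
mkdir -p pics
cat > h.py <<'E'
import numpy as np, cv2
from rig import get_obs, camera, hand_in, cut_out, robot
from scipy.spatial.transform import Rotation as R
def world(im, mask=None):
    h,w=im["depth"].shape; f=h/2/np.tan(np.radians(im["fov_y"])/2)
    v,u=np.nonzero((im["depth"]>0)&(mask if mask is not None else True))
    d=im["depth"][v,u]
    p=np.c_[(u-im["cx"])/f*d,-(v-im["cy"])/f*d,-d]
    E=np.array(im["extrinsics"]); return p@E[:3,:3].T+E[:3,3]
N="tall_spray short_spray tall_tin squat_tin brush can_caddy tin_tray brush_tray tape_roll glue_bottle".split()
E
python3 - <<'E'
from h import *
o=get_obs(); print(o["position"],o["tool_rot"],o["grip_width"],robot.tip_extent,o["time"])
for c in("top","scene"):
    im=camera(c); cv2.imwrite(f"pics/{c}0.png",im["pixels"]); print(c,im["fov_y"],np.round(im["extrinsics"],3).tolist())
    for n in N:
        for r in cut_out(n,c)[:2]:
            if r["confidence"]<.3: continue
            p=world(im,r["region"])
            if len(p)<10: continue
            hi=p[:,2]>np.percentile(p[:,2],95)-.006
            q=p[hi]; rc=cv2.minAreaRect((q[:,:2]*1000).astype(np.float32))
            ra=cv2.minAreaRect((p[:,:2]*1000).astype(np.float32))
            print(n,round(r["confidence"],2),np.round(r["extent"]).tolist(),"ztop",round(np.percentile(p[:,2],95),3),"toprect",np.round(rc[0]),np.round(rc[1]),round(rc[2]),"all",np.round(ra[0]),np.round(ra[1]),round(ra[2]))
E
```

```text
[0.15310719 0.60559635 0.40377657] [ 1.23586988e-01  9.92333146e-01 -1.03656574e-03 -3.29657437e-04] 0.08703765541477994 0.1822 0.0
top 46.89178803968336 [[0.012, 0.98, -0.197, 0.279], [-1.0, 0.012, -0.005, -0.014], [-0.002, 0.197, 0.98, 1.165], [0.0, 0.0, 0.0, 1.0]]
tall_spray 0.88 [360.0, 225.0, 31.0, 30.0] ztop 0.167 toprect [ 462. -183.] [47. 46.] 66 all [ 461. -181.] [48. 49.] 56
tall_spray 0.61 [342.0, 278.0, 17.0, 20.0] ztop 0.072 toprect [ 349. -148.] [20. 18.] 1 all [ 352. -150.] [40. 50.] 45
short_spray 0.69 [280.0, 228.0, 23.0, 26.0] ztop 0.143 toprect [458.  -2.] [48. 45.] 1 all [469.  -8.] [50. 77.] 72
tall_tin 0.42 [426.0, 236.0, 20.0, 70.0] ztop 0.017 toprect [ 449. -355.] [168.  39.] 5 all [ 449. -354.] [169.  44.] 10
squat_tin 0.75 [128.0, 235.0, 31.0, 26.0] ztop 0.061 toprect [444. 355.] [57. 56.] 3 all [445. 354.] [61. 64.] 73
brush 0.57 [430.0, 236.0, 22.0, 70.0] ztop 0.017 toprect [ 449. -355.] [168.  39.] 5 all [ 450. -356.] [169.  43.] 6
can_caddy 0.97 [383.0, 167.0, 71.0, 42.0] ztop 0.046 toprect [ 611. -252.] [168.  89.] 85 all [ 618. -258.] [181. 105.] 85
ti
[... 1447 characters left out ...]
8.0, 177.0, 39.0, 36.0] ztop 0.015 toprect [ 453. -356.] [162.  41.] 2 all [ 452. -361.] [165.  50.] 2
can_caddy 0.56 [180.0, 220.0, 79.0, 62.0] ztop 0.044 toprect [ 614. -252.] [172.  91.] 85 all [ 594. -273.] [219. 129.] 85
tin_tray 0.87 [365.0, 310.0, 86.0, 57.0] ztop 0.011 toprect [621. 253.] [ 97. 157.] 5 all [616. 251.] [107. 162.] 4
brush_tray 0.95 [264.0, 260.0, 100.0, 67.0] ztop 0.011 toprect [609.  -8.] [225. 107.] 86 all [604.  -8.] [225. 117.] 86
tape_roll 0.84 [363.0, 210.0, 30.0, 19.0] ztop 0.025 toprect [347. 130.] [70. 74.] 36 all [347. 130.] [70. 74.] 36
glue_bottle 0.69 [270.0, 176.0, 16.0, 23.0] ztop 0.068 toprect [ 356. -147.] [18. 17.] 36 all [ 331. -163.] [104.  46.] 33
```

View pics/top0.png

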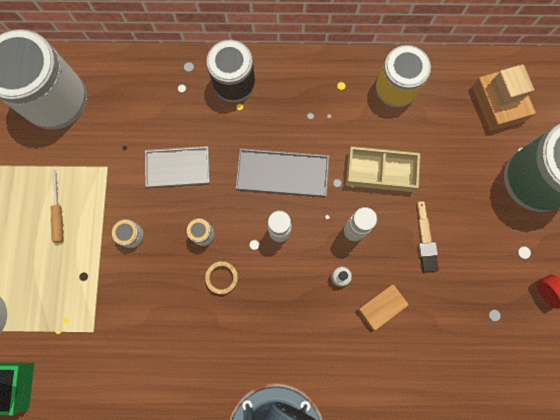

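Run:
```python
from h import *
im=camera("top"); P=world(im)
def top(x,y,r,z0):
    m=(np.hypot(P[:,0]-x,P[:,1]-y)<r)&(P[:,2]>z0); q=P[m]; rc=cv2.minAreaRect((q[:,:2]*1000).astype(np.float32)); print(np.round(q.mean(0),4),np.round(rc[0],1),np.round(rc[1],1),round(rc[2],1),m.sum())
top(.462,-.182,.045,.15);top(.460,-.002,.045,.125);top(.453,.182,.05,.065);top(.447,.355,.05,.045)
q=P[(abs(P[:,0]-.45)<.12)&(abs(P[:,1]+.355)<.06)&(P[:,2]>.006)]
for a in np.arange(.35,.56,.02):
    s=q[abs(q[:,0]-a)<.01]
    if len(s): print(round(a,2),len(s),np.round([s[:,0].min(),s[:,0].max(),s[:,1].min(),s[:,1].max(),s[:,2].mean()],3))
```

```text
[ 0.4612 -0.1824  0.1643] [ 461.8 -182.9] [47.8 47. ] 26.6 436
[ 0.4567 -0.0028  0.1396] [457.6  -2.4] [48.1 45.3] 1.2 407
[0.4464 0.1803 0.0771] [447.6 181.2] [53. 51.] 46.0 446
[0.4428 0.3538 0.057 ] [443.1 355.4] [58.4 58.7] 3.8 548
0.35 1 [ 0.357  0.357 -0.403 -0.403  0.006]
0.37 97 [ 0.361  0.38  -0.381 -0.322  0.012]
0.39 137 [ 0.38   0.4   -0.412 -0.342  0.012]
0.41 138 [ 0.401  0.42  -0.405 -0.338  0.015]
0.43 122 [ 0.42   0.44  -0.394 -0.337  0.014]
0.45 81 [ 0.44   0.46  -0.366 -0.321  0.012]
0.47 79 [ 0.461  0.479 -0.365 -0.307  0.012]
0.49 70 [ 0.48   0.499 -0.376 -0.339  0.012]
0.51 64 [ 0.5    0.52  -0.385 -0.311  0.012]
0.53 41 [ 0.52   0.534 -0.414 -0.338  0.011]
0.55 1 [ 0.544  0.544 -0.39  -0.39   0.008]
```

Top view: cans' caps at (280,228) and (360,225), tins at (127,234) and (201,232), brush from (421,203) to (430,270) with the bristles towards the robot, trays in the row above (steel 177,168; grey 283,172; caddy 383,168). I'll start with the squat tin, closing along x.

Emit:
step_arm:
  rows:
    - [0.037, -0.031, -0.013, 0, 0, -10]
    - [0.037, -0.031, -0.013, 0, 0, -10]
    - [0.037, -0.031, -0.013, 0, 0, -10]
    - [0.037, -0.031, -0.013, 0, 0, -10]
    - [0.037, -0.031, -0.013, 0, 0, -10]
    - [0.037, -0.031, -0.013, 0, 0, -10]
    - [0.037, -0.031, -0.013, 0, 0, -10]
    - [0.035, -0.034, -0.013, 0, 0, -5.8]
    - [0, 0, 0, 0, 0, 0]
    - [0, 0, 0, 0, 0, 0]
  jaw: 0.087
  squeeze: 25

```text
time: 2.4
position: [0.4471, 0.3549, 0.3008]
tool_rot: [0.707, 0.707, -0.0, -0.0]
ft_force: [-0.4, 0.8, -0.2]
grip_width: 0.0869
grip_force: 0.0
```

Emit:
step_arm:
  rows:
    - [0, 0, -0.03, 0, 0, 0]
    - [0, 0, -0.03, 0, 0, 0]
    - [0, 0, -0.025, 0, 0, 0]
    - [0, 0, -0.015, 0, 0, 0]
    - [0, 0, 0, 0, 0, 0]
    - [0, 0, 0, 0, 0, 0]

```text
time: 3.15
position: [0.4473, 0.3555, 0.2016]
tool_rot: [0.707, 0.707, 0.001, 0.0]
ft_force: [0.6, 0.5, 0.3]
grip_width: 0.087
grip_force: 0.0
```

Emit:
step_arm:
  rows:
    - [0, 0, 0, 0, 0, 0]
    - [0, 0, 0, 0, 0, 0]
    - [0, 0, 0, 0, 0, 0]
    - [0, 0, 0, 0, 0, 0]
    - [0, 0, 0, 0, 0, 0]
    - [0, 0, 0, 0, 0, 0]
  jaw: 0.0

```text
time: 3.9
position: [0.4474, 0.3549, 0.201]
tool_rot: [0.707, 0.707, 0.0, 0.0]
ft_force: [0.5, -1.4, 3.0]
grip_width: 0.0593
grip_force: 25.0
```

Emit:
step_arm:
  rows:
    - [0, 0, 0.015, 0, 0, 0]
    - [0, 0, 0.025, 0, 0, 0]
    - [0.01, -0.004, 0.02, 0, 0, 0]
    - [0.03, -0.012, 0, 0, 0, 0]
    - [0.04, -0.015, 0, 0, 0, 0]
    - [0.04, -0.015, 0, 0, 0, 0]
    - [0.03, -0.012, 0, 0, 0, 0]
    - [0.017, -0.006, 0, 0, 0, 0]
    - [0, 0, -0.02, 0, 0, 0]
    - [0, 0, -0.02, 0, 0, 0]
    - [0, 0, -0.01, 0, 0, 0]
    - [0, 0, 0, 0, 0, 0]

```text
time: 5.4
position: [0.6129, 0.2913, 0.2088]
tool_rot: [0.707, 0.707, -0.002, -0.001]
ft_force: [0.3, 0.2, -2.0]
grip_width: 0.0595
grip_force: 25.0
```

Emit:
step_arm:
  rows:
    - [0, 0, -0.003, 0, 0, 0]
    - [0, 0, -0.002, 0, 0, 0]
    - [0, 0, -0.001, 0, 0, 0]
    - [0, 0, 0, 0, 0, 0]

```text
time: 5.9
position: [0.6143, 0.2909, 0.205]
tool_rot: [0.707, 0.707, 0.0, 0.0]
ft_force: [0.1, 1.0, -1.3]
grip_width: 0.0598
grip_force: 25.0
```

Emit:
step_arm:
  rows:
    - [0, 0, -0.001, 0, 0, 0]
    - [0, 0, -0.0005, 0, 0, 0]
    - [0, 0, 0, 0, 0, 0]

```text
time: 6.28
position: [0.6144, 0.2909, 0.2041]
tool_rot: [0.707, 0.707, 0.0, 0.0]
ft_force: [-0.4, 0.0, 3.9]
grip_width: 0.0598
grip_force: 25.0
```

Emit:
step_arm:
  rows:
    - [0, 0, 0, 0, 0, 0]
    - [0, 0, 0, 0, 0, 0]
    - [0, 0, 0, 0, 0, 0]
    - [0, 0, 0.02, 0, 0, 0]
    - [0, 0, 0.04, 0, 0, 0]
    - [0, 0, 0.04, 0, 0, 0]
    - [-0.04, -0.025, 0, 0, 0, 0]
    - [-0.04, -0.025, 0, 0, 0, 0]
    - [-0.04, -0.025, 0, 0, 0, 0]
    - [-0.044, -0.035, 0, 0, 0, 0]
    - [0, 0, 0, 0, 0, 0]
  jaw: 0.085

```text
time: 7.65
position: [0.446, 0.1794, 0.304]
tool_rot: [0.708, 0.707, -0.002, -0.002]
ft_force: [-0.2, 0.1, -0.1]
grip_width: 0.0848
grip_force: 0.0
```

Emit:
step_arm:
  rows:
    - [0, 0, -0.03, 0, 0, 0]
    - [0, 0, -0.03, 0, 0, 0]
    - [0, 0, -0.02, 0, 0, 0]
    - [0, 0, -0.005, 0, 0, 0]
    - [0, 0, 0, 0, 0, 0]

```text
time: 8.28
position: [0.4512, 0.1812, 0.2187]
tool_rot: [0.707, 0.707, 0.001, 0.0]
ft_force: [-0.2, 0.2, 0.3]
grip_width: 0.085
grip_force: 0.0
```

Emit:
step_arm:
  rows:
    - [0, 0, 0, 0, 0, 0]
    - [0, 0, 0, 0, 0, 0]
    - [0, 0, 0, 0, 0, 0]
    - [0, 0, 0, 0, 0, 0]
    - [0, 0, 0, 0, 0, 0]
    - [0, 0, 0, 0, 0, 0]
  jaw: 0.0

```text
time: 9.02
position: [0.4505, 0.1809, 0.2185]
tool_rot: [0.707, 0.707, 0.0, 0.0]
ft_force: [1.1, -0.4, 3.4]
grip_width: 0.0532
grip_force: 25.0
```

Emit:
step_arm:
  rows:
    - [0, 0, 0.015, 0, 0, 0]
    - [0, 0, 0.025, 0, 0, 0]
    - [0.01, 0.002, 0.02, 0, 0, 0]
    - [0.03, 0.006, 0, 0, 0, 0]
    - [0.04, 0.008, 0, 0, 0, 0]
    - [0.04, 0.009, 0, 0, 0, 0]
    - [0.03, 0.006, 0, 0, 0, 0]
    - [0.02, 0.005, 0, 0, 0, 0]
    - [0, 0, -0.02, 0, 0, 0]
    - [0, 0, -0.02, 0, 0, 0]
    - [0, 0, -0.013, 0, 0, 0]
    - [0, 0, 0, 0, 0, 0]

```text
time: 10.52
position: [0.6191, 0.2167, 0.2234]
tool_rot: [0.707, 0.707, -0.002, -0.001]
ft_force: [0.2, -0.3, -2.3]
grip_width: 0.0537
grip_force: 25.0
```

Commanded z is about 0.2255 and contact is expected near 0.2215.

Emit:
step_arm:
  rows:
    - [0, 0, -0.002, 0, 0, 0]
    - [0, 0, -0.001, 0, 0, 0]
    - [0, 0, -0.001, 0, 0, 0]
    - [0, 0, 0, 0, 0, 0]

```text
time: 11.02
position: [0.6204, 0.2169, 0.2216]
tool_rot: [0.707, 0.707, 0.0, 0.0]
ft_force: [0.2, -0.9, -1.4]
grip_width: 0.0536
grip_force: 25.0
```

Emit:
step_arm:
  rows:
    - [0, 0, -0.001, 0, 0, 0]
    - [0, 0, 0, 0, 0, 0]

```text
time: 11.28
position: [0.6204, 0.2169, 0.2214]
tool_rot: [0.707, 0.707, 0.0, 0.0]
ft_force: [-1.5, -1.0, 4.2]
grip_width: 0.0536
grip_force: 25.0
```

Emit:
step_arm:
  rows:
    - [0, 0, 0, 0, 0, 0]
    - [0, 0, 0, 0, 0, 0]
    - [0, 0, 0, 0, 0, 0]
    - [0, 0, 0.03, 0, 0, 0]
    - [0, 0, 0.05, 0, 0, 0]
    - [0, 0, 0.05, 0, 0, 0]
    - [0, 0, 0.02, 0, 0, 0]
    - [-0.02, -0.05, 0, 0, 0, 0]
    - [-0.02, -0.05, 0, 0, 0, 0]
    - [-0.02, -0.05, 0, 0, 0, 0]
    - [-0.02, -0.05, 0, 0, 0, 0]
    - [-0.02, -0.05, 0, 0, 0, 0]
  jaw: 0.085

```text
time: 12.78
position: [0.5195, -0.0345, 0.3703]
tool_rot: [0.707, 0.707, 0.0, 0.0]
ft_force: [0.4, -0.9, -0.5]
grip_width: 0.0846
grip_force: 0.0
```

Emit:
step_arm:
  rows:
    - [-0.02, -0.05, 0, 0, 0, 0]
    - [-0.02, -0.05, 0, 0, 0, 0]
    - [-0.016, -0.049, 0, 0, 0, 0]
    - [0, 0, 0, 0, 0, 0]
    - [0, 0, -0.03, 0, 0, 0]
    - [0, 0, -0.03, 0, 0, 0]
    - [0, 0, -0.016, 0, 0, 0]
    - [0, 0, 0, 0, 0, 0]
    - [0, 0, 0, 0, 0, 0]

```text
time: 13.9
position: [0.4647, -0.1816, 0.2947]
tool_rot: [0.707, 0.707, 0.0, 0.0]
ft_force: [-0.6, 0.1, 0.1]
grip_width: 0.0851
grip_force: 0.0
```

Emit:
step_arm:
  rows:
    - [0, 0, 0, 0, 0, 0]
    - [0, 0, 0, 0, 0, 0]
    - [0, 0, 0, 0, 0, 0]
    - [0, 0, 0, 0, 0, 0]
    - [0, 0, 0, 0, 0, 0]
    - [0, 0, 0, 0, 0, 0]
    - [0, 0, 0, 0, 0, 0]
  jaw: 0.0

```text
time: 14.78
position: [0.4644, -0.1822, 0.2944]
tool_rot: [0.707, 0.707, 0.0, 0.0]
ft_force: [0.5, 0.6, 1.6]
grip_width: 0.0508
grip_force: 25.0
```

The fingertips overlap the can body, so I'll regrip higher, on the cap only.

Emit:
step_arm:
  rows:
    - [0, 0, 0, 0, 0, 0]
    - [0, 0, 0, 0, 0, 0]
    - [0, 0, 0, 0, 0, 0]
    - [0, 0, 0.014, 0, 0, 0]
    - [0, 0, 0, 0, 0, 0]
  jaw: 0.08

```text
time: 15.4
position: [0.4647, -0.1824, 0.3096]
tool_rot: [0.707, 0.707, 0.0, 0.001]
ft_force: [-0.4, -0.1, -0.5]
grip_width: 0.0793
grip_force: 0.0
```

Emit:
step_arm:
  rows:
    - [0, 0, 0, 0, 0, 0]
    - [0, 0, 0, 0, 0, 0]
    - [0, 0, 0, 0, 0, 0]
    - [0, 0, 0, 0, 0, 0]
    - [0, 0, 0, 0, 0, 0]
    - [0, 0, 0, 0, 0, 0]
    - [0, 0, 0, 0, 0, 0]
  jaw: 0.0

```text
time: 16.27
position: [0.4642, -0.1821, 0.3081]
tool_rot: [0.707, 0.707, -0.0, -0.0]
ft_force: [0.2, 0.1, -0.3]
grip_width: 0.0484
grip_force: 25.0
```

Emit:
step_arm:
  rows:
    - [0, 0, 0.015, 0, 0, 0]
    - [0, 0, 0.03, 0, 0, 0]
    - [0, 0, 0.03, 0, 0, 0]
    - [0.005, -0.004, 0, 0, 0, 0]
    - [0.015, -0.012, 0, 0, 0, 0]
    - [0.03, -0.023, 0, 0, 0, 0]
    - [0.03, -0.023, 0, 0, 0, 0]
    - [0.03, -0.023, 0, 0, 0, 0]
    - [0.02, -0.015, 0, 0, 0, 0]
    - [0.0145, -0.0105, 0, 0, 0, 0]
    - [0, 0, 0, 0, 0, 0]
    - [0, 0, 0, 0, 0, 0]

```text
time: 17.77
position: [0.6081, -0.2921, 0.3816]
tool_rot: [0.707, 0.707, -0.0, -0.002]
ft_force: [0.5, 0.0, -2.0]
grip_width: 0.0486
grip_force: 25.0
```

Run:
```python
from h import *
a=[camera(c)["pixels"] for c in("top","scene")]
cv2.imwrite("pics/mid.png",np.hstack([cv2.resize(a[0][100:300,80:480],(400,200)),cv2.resize(a[1][100:360,100:500],(400,260))[:200]]))
cv2.imwrite("pics/scene1.png",a[1])
```

```text
(no output)
```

View pics/scene1.png

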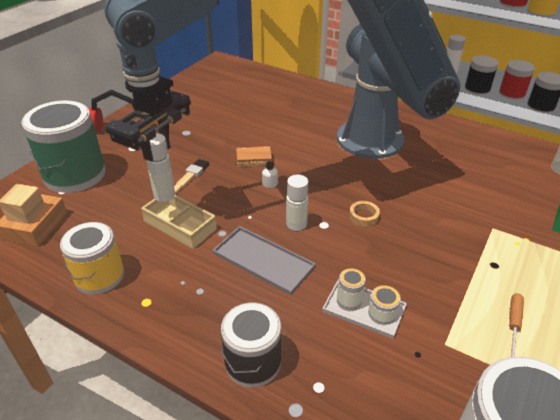

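The scene view shows both tins upright in the steel tray (367,295), and the tall can hanging upright over the far bay of the caddy (160,200). Lowering it now.

Emit:
step_arm:
  rows:
    - [0, 0, -0.015, 0, 0, 0]
    - [0, 0, -0.02, 0, 0, 0]
    - [0, 0, -0.015, 0, 0, 0]
    - [0, 0, -0.01, 0, 0, 0]
    - [0, 0, -0.006, 0, 0, 0]
    - [0, 0, -0.002, 0, 0, 0]
    - [0, 0, 0, 0, 0, 0]
    - [0, 0, 0, 0, 0, 0]

```text
time: 18.88
position: [0.6089, -0.2927, 0.3159]
tool_rot: [0.707, 0.707, 0.0, 0.001]
ft_force: [0.3, -0.4, -2.0]
grip_width: 0.0484
grip_force: 25.0
```

Emit:
step_arm:
  rows:
    - [0, 0, -0.001, 0, 0, 0]
    - [0, 0, -0.001, 0, 0, 0]
    - [0, 0, 0, 0, 0, 0]

```text
time: 19.25
position: [0.6087, -0.2926, 0.3132]
tool_rot: [0.707, 0.707, -0.0, -0.0]
ft_force: [0.2, -0.9, -1.5]
grip_width: 0.0482
grip_force: 25.0
```

Emit:
step_arm:
  rows:
    - [0, 0, -0.001, 0, 0, 0]
    - [0, 0, 0, 0, 0, 0]

```text
time: 19.5
position: [0.6088, -0.2927, 0.3131]
tool_rot: [0.707, 0.707, -0.0, 0.0]
ft_force: [-0.8, 0.5, 3.4]
grip_width: 0.0485
grip_force: 24.9
```

Emit:
step_arm:
  rows:
    - [0, 0, 0, 0, 0, 0]
    - [0, 0, 0, 0, 0, 0]
    - [0, 0, 0, 0, 0, 0]
    - [0, 0, 0.02, 0, 0, 0]
    - [0, 0, 0.04, 0, 0, 0]
    - [-0.02, 0.04, 0, 0, 0, 0]
    - [-0.025, 0.05, 0, 0, 0, 0]
    - [-0.025, 0.05, 0, 0, 0, 0]
    - [-0.025, 0.05, 0, 0, 0, 0]
    - [-0.025, 0.05, 0, 0, 0, 0]
    - [-0.029, 0.051, 0, 0, 0, 0]
    - [0, 0, 0, 0, 0, 0]
  jaw: 0.085

```text
time: 21.0
position: [0.4568, 0.0015, 0.372]
tool_rot: [0.705, 0.709, -0.001, -0.002]
ft_force: [-0.3, -0.8, 0.0]
grip_width: 0.085
grip_force: 0.0
```

Emit:
step_arm:
  rows:
    - [0, 0, -0.03, 0, 0, 0]
    - [0, 0, -0.03, 0, 0, 0]
    - [0, 0, -0.02, 0, 0, 0]
    - [0, 0, -0.008, 0, 0, 0]
    - [0, 0, 0, 0, 0, 0]

```text
time: 21.62
position: [0.4602, -0.0021, 0.284]
tool_rot: [0.707, 0.707, -0.0, -0.0]
ft_force: [0.6, 0.7, -0.7]
grip_width: 0.0852
grip_force: 0.0
```

Emit:
step_arm:
  rows:
    - [0, 0, 0, 0, 0, 0]
    - [0, 0, 0, 0, 0, 0]
    - [0, 0, 0, 0, 0, 0]
    - [0, 0, 0, 0, 0, 0]
    - [0, 0, 0, 0, 0, 0]
    - [0, 0, 0, 0, 0, 0]
    - [0, 0, 0, 0, 0, 0]
  jaw: 0.0

```text
time: 22.5
position: [0.4599, -0.0016, 0.2844]
tool_rot: [0.707, 0.707, 0.0, 0.0]
ft_force: [-0.5, -0.6, 3.1]
grip_width: 0.0482
grip_force: 25.1
```

Emit:
step_arm:
  rows:
    - [0, 0, 0.015, 0, 0, 0]
    - [0, 0, 0.03, 0, 0, 0]
    - [0, 0, 0.03, 0, 0, 0]
    - [0.01, -0.014, 0, 0, 0, 0]
    - [0.022, -0.03, 0, 0, 0, 0]
    - [0.03, -0.04, 0, 0, 0, 0]
    - [0.03, -0.04, 0, 0, 0, 0]
    - [0.03, -0.04, 0, 0, 0, 0]
    - [0.022, -0.03, 0, 0, 0, 0]
    - [0.012, -0.016, 0, 0, 0, 0]
    - [0, 0, 0, 0, 0, 0]
    - [0, 0, 0, 0, 0, 0]

```text
time: 24.0
position: [0.615, -0.2112, 0.3575]
tool_rot: [0.707, 0.707, -0.0, -0.002]
ft_force: [0.6, 0.1, -2.0]
grip_width: 0.0483
grip_force: 25.1
```

Emit:
step_arm:
  rows:
    - [0, 0, -0.015, 0, 0, 0]
    - [0, 0, -0.02, 0, 0, 0]
    - [0, 0, -0.015, 0, 0, 0]
    - [0, 0, -0.01, 0, 0, 0]
    - [0, 0, -0.006, 0, 0, 0]
    - [0, 0, -0.002, 0, 0, 0]
    - [0, 0, -0.001, 0, 0, 0]
    - [0, 0, -0.001, 0, 0, 0]
    - [0, 0, 0, 0, 0, 0]

```text
time: 25.12
position: [0.6158, -0.2117, 0.2896]
tool_rot: [0.707, 0.707, 0.0, 0.0]
ft_force: [0.5, 0.8, -1.9]
grip_width: 0.0481
grip_force: 25.1
```

Emit:
step_arm:
  rows:
    - [0, 0, -0.001, 0, 0, 0]
    - [0, 0, 0, 0, 0, 0]

```text
time: 25.38
position: [0.6159, -0.2117, 0.2894]
tool_rot: [0.707, 0.707, 0.0, 0.001]
ft_force: [-1.4, 1.3, 5.4]
grip_width: 0.0487
grip_force: 25.1
```

Emit:
step_arm:
  rows:
    - [0, 0, 0, 0, 0, 0]
    - [0, 0, 0, 0, 0, 0]
    - [0, 0, 0, 0, 0, 0]
    - [0, 0, 0.02, 0, 0, 0]
    - [0, 0, 0.04, 0, 0, 0]
    - [0, 0, 0.02, 0, 0, -10]
    - [-0.02, 0, 0, 0, 0, -10]
    - [-0.03, 0, 0, 0, 0, -10]
    - [-0.03, 0, 0, 0, 0, -10]
    - [-0.02, 0, 0, 0, 0, -10]
    - [0, 0, 0, 0, 0, -10]
    - [0, 0, 0, 0, 0, -10]
  jaw: 0.085

```text
time: 26.88
position: [0.5155, -0.2117, 0.3683]
tool_rot: [0.985, 0.171, 0.0, -0.0]
ft_force: [0.3, -0.7, -0.1]
grip_width: 0.0848
grip_force: 0.0
```

Run:
```python
from h import *
for c in("top","scene"):
    im=camera(c); cv2.imwrite(f"pics/{c}2.png",im["pixels"])
    r=cut_out("brush",c)
    if not r: continue
    r=r[0]; v,u=np.nonzero(r["region"])
    # intersect rays with z=.012
    h,w=im["depth"].shape; f=h/2/np.tan(np.radians(im["fov_y"])/2)
    E=np.array(im["extrinsics"]); d=np.c_[(u-im["cx"])/f,-(v-im["cy"])/f,-np.ones(len(u))]@E[:3,:3].T
    p=(E[:3,3]+d*((.012-E[2,3])/d[:,2])[:,None])[:,:2]
    print(c,r["confidence"],len(p),np.round(cv2.minAreaRect((p*1000).astype(np.float32))[:2],1).tolist())
    for a in np.arange(.36,.56,.02):
        s=p[abs(p[:,0]-a)<.01]
        if len(s): print(round(a,2),np.round([s[:,0].min(),s[:,0].max(),s[:,1].mean(),np.ptp(s[:,1])],3))
```

```text
top 0.85 404 [[416.8, -362.3], [35.5, 103.9]]
0.36 [ 0.366  0.368 -0.359  0.035]
0.38 [ 0.37   0.39  -0.361  0.036]
0.4 [ 0.392  0.409 -0.364  0.029]
0.42 [ 0.411  0.428 -0.369  0.02 ]
0.44 [ 0.43   0.45  -0.358  0.028]
0.46 [ 0.452  0.469 -0.357  0.017]
scene 0.53 319 [[424.9, -352.3], [108.5, 48.2]]
0.36 [ 0.37   0.37  -0.349  0.   ]
0.38 [ 0.371  0.39  -0.355  0.042]
0.4 [ 0.39   0.41  -0.354  0.043]
0.42 [ 0.41   0.43  -0.353  0.05 ]
0.44 [ 0.43   0.449 -0.349  0.049]
0.46 [ 0.45   0.469 -0.35   0.029]
0.48 [ 0.47   0.48  -0.357  0.01 ]
```

View pics/scene2.png

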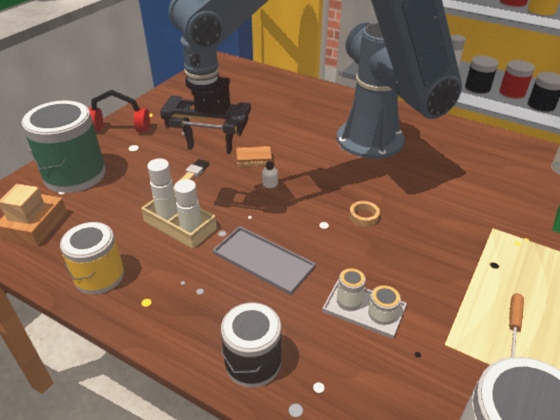

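Run:
```python
from h import *
im=camera("top"); px=cv2.imread("pics/top0.png")
h,w=im["depth"].shape; f=h/2/np.tan(np.radians(im["fov_y"])/2); E=np.array(im["extrinsics"])
def W(u,v,z=.012):
    d=E[:3,:3]@np.array([(u-im["cx"])/f,-(v-im["cy"])/f,-1]); return (E[:3,3]+d*((z-E[2,3])/d[2]))[:2]
bg=np.median(px[200:275,400:412].reshape(-1,3),0)
m=(np.abs(px.astype(int)-bg).sum(2)>75)
for v in range(198,276,5):
    u=np.nonzero(m[v,412:446])[0]+412
    if len(u): print(v,u.min(),u.max(),len(u),np.round(W((u.min()+u.max())/2,v),4))
cv2.imwrite("pics/b.png",cv2.resize(px[190:285,395:460],None,fx=6,fy=6))
```

```text
203 418 424 7 [ 0.5303 -0.347 ]
208 418 425 8 [ 0.5179 -0.3477]
213 419 426 8 [ 0.5056 -0.3495]
218 417 427 10 [ 0.4932 -0.3478]
223 420 428 9 [ 0.481  -0.3521]
228 420 429 10 [ 0.4688 -0.3527]
233 419 430 11 [ 0.4567 -0.3521]
238 422 431 10 [ 0.4446 -0.3564]
243 420 435 16 [ 0.4326 -0.3582]
248 417 436 19 [ 0.4205 -0.3553]
253 418 437 19 [ 0.4086 -0.3571]
258 419 435 14 [ 0.3966 -0.3553]
263 421 436 15 [ 0.3848 -0.3583]
268 421 438 18 [ 0.373  -0.3601]
273 423 423 1 [ 0.361  -0.3442]
```

View pics/b.png

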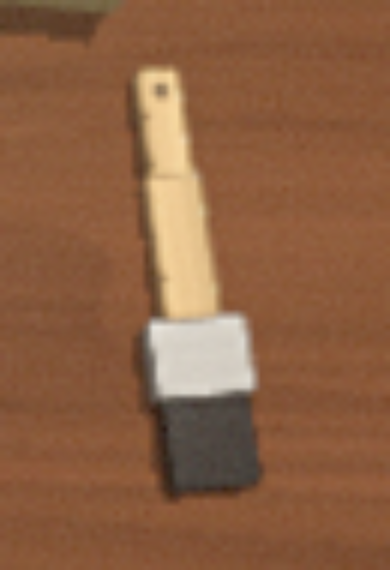

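The crop shows the brush with its handle at the top, ferrule starting at crop row 320, and a centre line about 5° off world x; its grip point is near (0.452, -0.355).

Emit:
step_arm:
  rows:
    - [-0.013, -0.04, 0, 0, 0, -10]
    - [-0.025, -0.05, 0, 0, 0, -5]
    - [-0.025, -0.054, 0, 0, 0, 0]
    - [0, 0, -0.03, 0, 0, 0]
    - [0, 0, -0.04, 0, 0, 0]
    - [0, 0, -0.04, 0, 0, 0]
    - [0, 0, -0.03, 0, 0, 0]
    - [0, 0, -0.02, 0, 0, 0]
    - [0, 0, -0.012, 0, 0, 0]
    - [0, 0, 0, 0, 0, 0]
    - [0, 0, 0, 0, 0, 0]
  jaw: 0.06

```text
time: 28.5
position: [0.453, -0.3559, 0.197]
tool_rot: [0.999, 0.044, 0.0, 0.001]
ft_force: [-0.4, -0.6, 0.2]
grip_width: 0.0602
grip_force: 0.0
```

Emit:
step_arm:
  rows:
    - [0, 0, -0.006, 0, 0, 0]
    - [0, 0, -0.004, 0, 0, 0]
    - [0, 0, 0, 0, 0, 0]

```text
time: 28.88
position: [0.4526, -0.3555, 0.186]
tool_rot: [0.999, 0.044, -0.0, -0.0]
ft_force: [1.1, 0.3, 0.3]
grip_width: 0.0599
grip_force: 0.0
```

Emit:
step_arm:
  rows:
    - [0, 0, 0, 0, 0, 0]
    - [0, 0, 0, 0, 0, 0]
    - [0, 0, 0, 0, 0, 0]
    - [0, 0, 0, 0, 0, 0]
    - [0, 0, 0, 0, 0, 0]
    - [0, 0, 0, 0, 0, 0]
    - [0, 0, 0, 0, 0, 0]
  jaw: 0.0

```text
time: 29.75
position: [0.4528, -0.3556, 0.1863]
tool_rot: [0.999, 0.044, 0.0, 0.0]
ft_force: [-0.1, 0.2, 0.5]
grip_width: 0.0215
grip_force: 25.0
```

Emit:
step_arm:
  rows:
    - [0, 0, 0.02, 0, 0, 0]
    - [0, 0, 0.04, 0, 0, 0]
    - [0, 0, 0.04, 0, 0, 0]
    - [0, 0.02, 0.02, 0, 0, 0]
    - [0, 0.04, 0, 0, 0, 0]
    - [0, 0.05, 0, 0, 0, 0]
    - [0, 0.05, 0, 0, 0, 0]
    - [0, 0.05, 0, 0, 0, 0]
    - [0, 0.05, 0, 0, 0, 8]
    - [0, 0.04, 0, 0, 0, 10]
    - [0.015, 0.02, 0, 0, 0, 10]
    - [0.025, 0.01, 0, 0, 0, 10]

```text
time: 31.25
position: [0.4921, -0.0239, 0.3062]
tool_rot: [0.929, 0.37, -0.001, -0.001]
ft_force: [0.3, -0.4, -1.0]
grip_width: 0.0215
grip_force: 25.0
```

Emit:
step_arm:
  rows:
    - [0.03, 0.01, 0, 0, 0, 10]
    - [0.03, 0.0075, 0, 0, 0, 10]
    - [0.03, 0, 0, 0, 0, 10]
    - [0.0255, 0, 0, 0, 0, 10]
    - [0, 0, -0.02, 0, 0, 3]
    - [0, 0, -0.03, 0, 0, 0]
    - [0, 0, -0.03, 0, 0, 0]
    - [0, 0, -0.02, 0, 0, 0]
    - [0, 0, -0.01, 0, 0, 0]
    - [0, 0, 0, 0, 0, 0]
    - [0, 0, 0, 0, 0, 0]

```text
time: 32.62
position: [0.6087, -0.0082, 0.1972]
tool_rot: [0.731, 0.682, 0.001, 0.001]
ft_force: [-0.2, -0.3, -0.3]
grip_width: 0.0221
grip_force: 25.0
```

Emit:
step_arm:
  rows:
    - [0, 0, -0.003, 0, 0, 0]
    - [0, 0, -0.002, 0, 0, 0]
    - [0, 0, -0.001, 0, 0, 0]
    - [0, 0, 0, 0, 0, 0]

```text
time: 33.12
position: [0.6082, -0.0081, 0.1902]
tool_rot: [0.731, 0.682, -0.0, -0.0]
ft_force: [-0.1, -0.5, -1.2]
grip_width: 0.0216
grip_force: 25.0
```

Emit:
step_arm:
  rows:
    - [0, 0, -0.001, 0, 0, 0]
    - [0, 0, 0, 0, 0, 0]

```text
time: 33.38
position: [0.6083, -0.0081, 0.1893]
tool_rot: [0.731, 0.682, 0.0, 0.0]
ft_force: [0.0, 0.1, -1.2]
grip_width: 0.0221
grip_force: 25.0
```

Emit:
step_arm:
  rows:
    - [0, 0, 0, 0, 0, 0]
    - [0, 0, 0, 0, 0, 0]
    - [0, 0, 0, 0, 0, 0]
    - [0, 0, 0, 0, 0, 0]
    - [0, 0, 0.02, 0, 0, 0]
    - [0, 0, 0.05, 0, 0, 0]
    - [0, 0, 0.05, 0, 0, 0]
    - [-0.04, 0.02, 0.05, 0, 0, 0]
    - [-0.05, 0.05, 0.03, 0, 0, 0]
    - [-0.05, 0.06, 0, 0, 0, 0]
    - [-0.02, 0.05, 0, 0, 0, 0]
    - [0, 0, 0, 0, 0, 0]
  jaw: 0.045

```text
time: 34.88
position: [0.4679, 0.1519, 0.3818]
tool_rot: [0.73, 0.684, 0.0, 0.0]
ft_force: [0.7, -0.7, 0.4]
grip_width: 0.0453
grip_force: 0.0
```

Run:
```python
from h import *
im=camera("top"); t=im["pixels"]; s=camera("scene")["pixels"]
cv2.imwrite("pics/fin.png",np.hstack([cv2.resize(t[130:300,130:450],(400,212)),cv2.resize(s[140:340,130:420],(400,276))[:212]]))
P=world(im)
for n,x,y,z in(("tall",.609,-.2925,.15),("short",.6155,-.2115,.125),("ttin",.62,.217,.065),("sqt",.614,.291,.045)):
    q=P[(np.hypot(P[:,0]-x,P[:,1]-y)<.04)&(P[:,2]>z)]; print(n,np.round([*q.mean(0),np.percentile(q[:,2],5),np.percentile(q[:,2],95)],4),len(q))
```

```text
tall [ 0.6039 -0.2914  0.1682  0.1548  0.1733] 449
short [ 0.611  -0.211   0.1434  0.1318  0.1475] 413<stdin>:6: RuntimeWarning: Mean of empty slice.
  ret = um.true_divide(
Traceback (most recent call last):
IndexError: index -1 is out of bounds for axis 0 with size 0
```

View pics/fin.png

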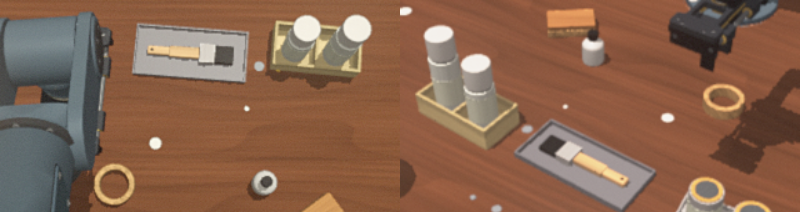

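The picture shows the brush flat inside the grey tray (190,53), both cans upright in their bays (302,40 and 345,40), and the tape and bottle undisturbed. The tins were seen upright in their tray in the earlier scene view, and the arm is clear of everything.

```bash
python3 -c "
from rig import hand_in; print(hand_in())"
```

```text
the job is handed in; nothing more can be done
None
```

I handed the job in at about 35 s: both cans stand in the caddy, both tins stand in the steel tray, the brush lies flat in the grey tray, and the tape roll and bottle weren't touched; no verdict came back.

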